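# Spot-check a hotplate with a surface probe

### The arm

A 7-joint arm with a two-finger parallel gripper is mounted at the origin on the work surface. World frame = base frame: x ahead of the robot, y to its left, z up, the work surface at z = 0. Lengths are in m, angles in rad, forces in N, time in s.
With the tool pointing down it reaches from about 0.425 to 0.95 m from the base axis. Payload 4.7 kg.
Tool frame: the origin (TCP) lies at the very end of the fingers, on their centre line; the grasp point (between the pads) lies bot.grip_point_offset behind it (bot.grip_point_offset is the distance from the TCP to the grasp point, in m); z points along the fingers, y is the direction in which the jaws open and shut (so a half turn about z gives the same grasp; the last joint's range is limited). The gripper opens to 85 mm and grips with 20 to 120 N. Pads are 22 mm wide; open, the fingers measure 114 mm over their backs; the gripper's body (76 mm by 85 mm) begins 54 mm behind the grasp point. The pads swing forward as they close: fully open they stand 13 mm farther back than shut.
Start: joints at [-1.304, 0.469, -0.049, 1.532, 0.024, 1.141, -0.082], TCP at [0.197, 0.646, 0.231] pointing down, gripper open.
Joint ranges: [-2.59, 2.59], [-0.33, 1.99], [-1.39, 1.29], [0.1, 2.45], [-1.04, 4.18], [0.21, 1.99], [-2.66, 2.66]. Speed limits (rad/s): [2.57, 2.57, 3.14, 3.14, 3.14, 3.14, 3.14].

### API

Orientations are given as a unit quaternion [x, y, z, w].
In Python, from workcell import bot gives the robot as it stands.
- The arm moves only by the shell command python3 -m handwheel 'ROWS' [OPENING] [FORCE]. ROWS is JSON, a list of rows, each an object of numbers: "x", "y", "z": the shift along the tool's x, y, z in units of 30 mm (1.0 is 30 mm); "twist": the turn about the tool's z in units of 6 degrees (1.0 is 6 degrees). A call has 1 to 5 rows; each row is the pose to reach, as a shift and turn from the pose measured when the call began, along the tool's axes at that moment; what a row does not reach only later rows make up. A row lasts 1/12 s, in which the tool goes at most 41.7 mm and 7.16 degrees, less where a joint would pass 70% of its speed; a pose out of reach is approached as far as the arm can. A call with a gripper value outside its range is refused whole. OPENING is the opening, from -1 (shut) to 1 (fully open), so that 0 is half open, set as the call begins (- or left out, the last holds). The fingers move at their own pace and stop on an object; FORCE is the grip in N (left out, the last holds). Time passes only in rows, so rows that repeat a pose let the fingers close. It gives the time, the measured TCP pose, the force and the opening at its end, in the units of the state.
- bot.read_state(): the state, without advancing time (a new reading comes with each control period).
- bot.grab_frame(name): name is "scene" or "top"; returns (picture, depth): 480x640x3 uint8, red, green, blue; 480x640 float32, m along the optical axis (not along the pixel's ray), 0 where there is no reading.
- bot.camera_params(name): a dict with "fovy" (degrees; the focal length in pixels is half the picture's height over the tangent of half this angle, whatever the lens; pixels are square), "cx", "cy" (the principal point, pixels), "extrinsics" (4x4, takes a point from world to camera coordinates). Camera axes: x right, y up, looking along -z (the intrinsics and any distortion apply to the point x, -y, -z); pixel columns grow to the right and rows downward; lengths in m; the calibration is good to about 2 mm. A picture is of the moment at which its call begins. camera_params takes no time and is no camera call.
- bot.sign_off(): hands the job in, once; it reports no verdict.
The state is a dict: "time_s": time; "joint_pos": joint angles; "joint_vel": joint speeds; "joint_efforts": joint torques, N m; "eef_pos": TCP position; "ee_rot": TCP orientation; "contact_force": force on the tool from outside, world axes, zero at the start; "torque": the same for the moment, N m; "gripper_width": finger opening in m.
Only numpy, scipy, OpenCV 4.12 (cv2) and the standard library are available. Lean on these libraries where they do the work, as an engineer would, in place of code of your own. Each camera call takes 0.05 s, during which the arm holds its last target. There are 200 camera calls.

### The job

Check the surface temperature of the hotplate: lift the small glass beaker off the plate and set it down gently, upright, wholly on the cork mat, then draw the surface probe out of its stand. Hold the probe upright with its sprung tip inside the small engraved ring in the middle of the plate, pressing lightly so that the tip is pushed in about half way and never hard against its stop. Finish like that, still holding the probe steady on the spot, with everything else on the bench left where it was.

Things in the scene. Friction and masses are not known exactly. Their poses are not given: they have to be found in the camera images.
- hotplate: hotplate stirrer, fixed to the bench: blue housing 242 x 165 x 78 mm with a sloping control panel on its -x side, and on it a round bare metal plate 135 mm across whose flat top is 98 mm above the bench. Origin on the bench straight below the plate's centre; the housing reaches from x = -155 to +87 mm and y = +-83 mm; z up
- spot (a point): centre of the small engraved ring (28 mm across) in the middle of the hotplate's plate, on its top surface, z = 98 mm. A second engraved ring, 92 mm across, is concentric with it. The beaker stands over it at the start
- beaker: the small glass beaker standing on the hotplate's plate at the start: straight-sided, 52 mm across, 72 mm tall, wall 2.5 mm, 40 to 80 g, empty. Origin at the centre of its underside, z up along its axis
- mat: square cork mat 140 x 140 x 6 mm, fixed flat on the bench. Origin at the centre of its underside, x and y along its edges; its top is 6 mm above the bench
- stand: weighted stand for the probe, fixed to the bench: metal base 110 x 84 x 11 mm with a round grey tube (29 mm outside, 20 mm bore) that leans 20 degrees from upright towards the stand's own -x. Origin on the bench under the base's centre
- stand_mouth (a point): centre of the upper mouth of the stand's tube, 111 mm above the bench; the probe's finger guard rests on it. To take the probe out, draw it 100 mm along its own axis; its head has 3 mm of play all round in the tube
- probe: cordless surface thermometer, 194 mm long, 95 to 135 g. Origin at the tip face when free; +z runs from the tip to the handle's end. Steel head 13 mm across at z = 10 to 30 mm, stem 6 mm across to 95, round black finger guard 35 mm across at 95 to 99, then a white flat-sided handle to 194 mm, 26 mm wide along x, 20 mm along y. At the start it leans 20 degrees in the stand's tube, its y level
- probe_grip (a point): point on the probe's axis in the handle, 155 mm from the free tip face and 39 mm below the handle's end; axes as the probe's; about 168 mm above the bench at the start
- probe_face (a point): centre of the flat round face (10 mm across) of the probe's sprung metal tip; it moves with the tip
- probe_tip (a joint): how far the sprung tip is pushed into the probe's head: 0 = free, 0.010 m = fully in, against its stop. The spring starts at 0.8 N and adds 0.5 N per mm, so about 3.3 N half way
- big_beaker: larger empty glass beaker, 68 mm across, 92 mm tall, standing on the bench; not part of the job; origin at the centre of its underside
- conical_flask: conical glass flask, 64 mm across, 102 mm tall; not part of the job; origin at the centre of its underside
- jar: amber glass jar with a black lid, 60 mm across, 105 mm tall; not part of the job; origin at the centre of its underside
- wash_bottle: clear plastic wash bottle, 62 mm across, 178 mm tall with its bent spout; not part of the job; origin at the centre of its underside
- round_flask: round glass flask in a cork ring, 84 mm across, 130 mm tall; not part of the job; origin at the centre of its underside
- clamp_head: grey metal clamp head with two wing screws, about 70 x 65 x 24 mm, lying on the bench; not part of the job
- spatula: steel spatula 176 mm long, 4 mm thick, lying flat on the bench, long axis x; not part of the job
- vial: small glass vial with a white cap, 25 mm across, 47 mm tall; not part of the job; origin at the centre of its underside
Things that resemble listed ones, but are neither listed nor needed, are in the scene too. What is shaped like the probe but green or pink is not meant.

How it is judged:
On the way, in this order (a step that is already met when the one before it is completed fails the run):
1. the beaker stands upright on the cork mat, let go (x of beaker in the frame of mat between -0.046 and 0.046 m and y of beaker in the frame of mat between -0.046 and 0.046 m and z of beaker in the frame of mat below 0.01 m and angle between beaker's own z axis and vertical below 0.08 rad and linear speed of beaker below 0.03 m/s and contact force between the fingers and beaker below 0.1 N), for 0.2 s.
2. the probe is held, drawn clear of its stand (contact force between the fingers and probe above 1 N and contact force between probe and stand below 0.05 N and height (world z) of probe_face above 0.1 m), for 0.1 s.
At the end, for the whole second after the job is handed in: Probe gripped, steady, upright within 7 degrees, tip face within 9 mm of the spot (inside the ring), tip pushed in 1.5 to 8.5 mm of its 10 mm, push on the plate 0.8 to 7 N; small beaker let go, upright, at rest and wholly on the cork mat (centre within 46 mm of its centre along each edge) (all of step 1 and horizontal distance between probe_face and spot below 0.009 m and angle between probe's own z axis and vertical below 0.12 rad and value of joint probe_tip between 0.0015 and 0.0085 m and contact force between probe and hotplate between 0.8 and 7 N and contact force between the fingers and probe above 1 N and linear speed of probe below 0.02 m/s); the arm keeps its last pose, push and grip.
It fails at once if the probe is pressed hard on the hotplate (over 12 N) (contact force between probe and hotplate above 12 N).
It fails at once if the beaker is dropped (falls free from more than about 2 cm) (linear speed of beaker above 0.65 m/s and contact force between the fingers and beaker below 0.05 N).
It fails at once if the beaker is tipped over (angle between beaker's own z axis and vertical above 0.9 rad).
It fails at once if another thing on the bench is pushed or knocked (moved over 3 cm) (distance of any of big_beaker, conical_flask, jar, wash_bottle, round_flask, clamp_head, spatula, vial from where it was at the start of the episode above 0.03 m).
It also fails if it takes over 54 s, if anything falls off the work surface, if the arm or the gripper's body presses on something with over 40 N, if the wrist force passes 120 N, or if a joint passes its speed limit or range.

## Working session

There is one attempt and no reset: what is moved stays moved. The work goes in short steps, Python scripts to look and compute and a shell command to move; the robot and the scene stay as the last step left them, time stands still between calls to the robot, and variables do not carry over. Pictures are saved under pics/ and viewed, about 8 in all and at most 12, crops included, and the job is handed in when it is done.

```bash
mkdir -p pics; ls; cat > h.py <<'E'
import numpy as np, cv2
from workcell import bot
def snap(name,tag):
    p,d=bot.grab_frame(name); cv2.imwrite(f'pics/{tag}.png',p[:,:,::-1]); np.save(f'pics/{tag}.npy',d); return p,d
def cam(name):
    c=bot.camera_params(name); f=240/np.tan(np.radians(c['fovy'])/2); return c,f,np.array(c['extrinsics'])
def ray(name,u,v):
    c,f,E=cam(name); K=np.array([[f,0,c['cx']],[0,f,c['cy']],[0,0,1]])
    D=np.array(c.get('distortion',np.zeros(5)),float) if not isinstance(c.get('distortion'),dict) else np.zeros(5)
    x,y=cv2.undistortPoints(np.array([[[u,v]]],float),K,D)[0,0]
    R=E[:3,:3]; return -R.T@E[:3,3], R.T@np.array([x,-y,-1])
def onplane(name,u,v,z):
    o,d=ray(name,u,v); return o+d*(z-o[2])/d[2]
def deproj(name,u,v,dep):
    o,d=ray(name,u,v); return o+d*dep
def proj(name,P):
    c,f,E=cam(name); q=E[:3,:3]@np.array(P)+E[:3,3]; return c['cx']+f*q[0]/-q[2], c['cy']-f*q[1]/-q[2]
E
python3 - <<'E'
from h import *
for n in('scene','top'):
    snap(n,n+'0'); print(bot.camera_params(n))
s=bot.read_state(); print(s, bot.grip_point_offset)
E
```

```text
pics
{'fovy': 56.32546866959224, 'cx': 321.61051092184863, 'cy': 240.1864273153642, 'extrinsics': array([[-0.00331129,  0.99969385,  0.02452028, -0.01889049],
       [-0.52627355, -0.02259217,  0.85001514,  0.17424318],
       [ 0.85030888, -0.01008973,  0.52618724, -1.5995963 ],
       [ 0.        ,  0.        ,  0.        ,  1.        ]])}
{'fovy': 54.926869453620235, 'cx': 321.2440382360097, 'cy': 244.08266604815051, 'extrinsics': array([[-0.01967348, -0.99974318, -0.01124811,  0.05071997],
       [ 0.99025827, -0.02103547,  0.1376447 , -0.54955547],
       [-0.13784596, -0.00843058,  0.9904178 , -1.50376868],
       [ 0.        ,  0.        ,  0.        ,  1.        ]])}
{'time_s': 0.1, 'joint_pos': array([-1.30389394,  0.46936013, -0.04863914,  1.53358252,  0.0240993 ,
        1.14096739, -0.08230519]), 'joint_vel': array([ 0.0002013 , -0.0020216 , -0.00032398, -0.0031142 , -0.00209512,
        0.00042937,  0.00132295]), 'joint_efforts': array([ 5.18759807e-04, -5.11516500e+01, -4.72169125e-02, -2.38388836e+01,
        1.07208916e-02,  4.40861695e-03,  2.66599569e-07]), 'eef_pos': array([0.19657637, 0.64519807, 0.23036351]), 'ee_rot': array([ 1.47331286e-01,  9.89086822e-01, -8.59130384e-04, -1.08501046e-04]), 'contact_force': array([ 0.011296  , -0.28033364, -0.25393597]), 'torque': array([-0.03795243, -0.02688181,  0.0035941 ]), 'gripper_width': 0.08509855797785966} 0.0187
```

View pics/scene0.png

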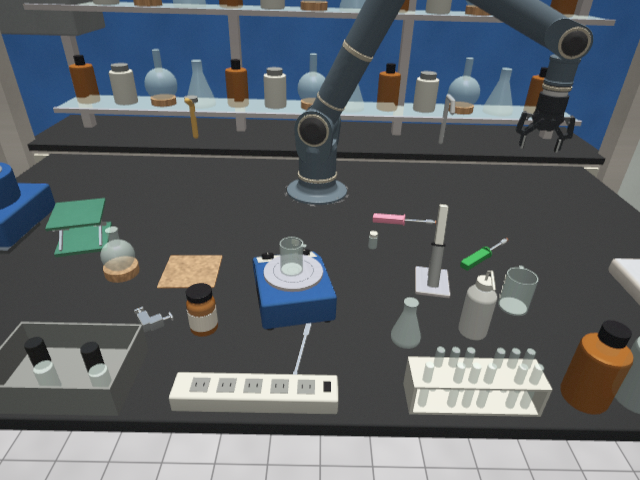

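View pics/top0.png

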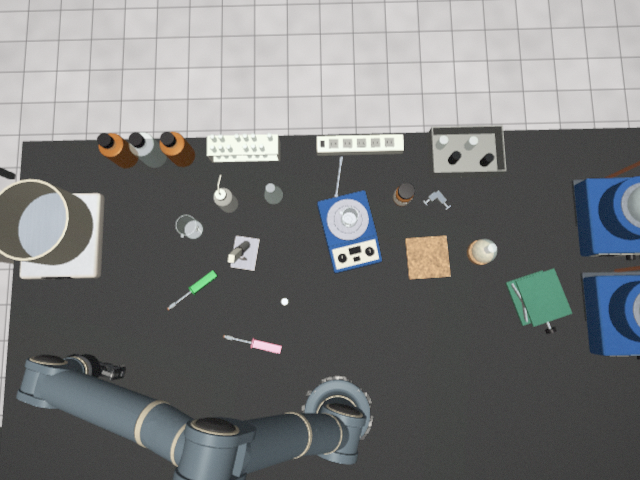

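```bash
python3 - <<'E'
from h import *
t=cv2.imread('pics/top0.png'); s=cv2.imread('pics/scene0.png'); d=np.load('pics/top0.npy'); ds=np.load('pics/scene0.npy')
a=cv2.resize(t[180:280,170:460],None,fx=2.7,fy=2.7,interpolation=3); 
b=cv2.resize(s[190:330,150:480],None,fx=2.37,fy=2.37,interpolation=3)
w=max(a.shape[1],b.shape[1]); pad=lambda i:np.pad(i,((0,0),(0,w-i.shape[1]),(0,0)))
cv2.imwrite('pics/crop1.png',np.vstack([pad(a),pad(b)]))
hsv=cv2.cvtColor(t,cv2.COLOR_BGR2HSV)
m=cv2.inRange(hsv,(8,60,100),(25,200,255)); m[:,:400]=0;m[:,455:]=0;m[:230]=0;m[290:]=0
c=max(cv2.findContours(m,0,1)[0],key=cv2.contourArea); r=cv2.minAreaRect(c); print('mat',r)
P=np.array([onplane('top',*p,0.006) for p in cv2.boxPoints(r)]); print(P, P.mean(0))
m=cv2.inRange(hsv,(100,120,60),(125,255,255)); m[:,:310]=0;m[:,390:]=0;m[:180]=0;m[280:]=0
c=max(cv2.findContours(m,0,1)[0],key=cv2.contourArea); r=cv2.minAreaRect(c); print('house',r)
P=np.array([onplane('top',*p,0.078) for p in cv2.boxPoints(r)]); print(P,P.mean(0))
# depth cloud near hotplate and probe
def cloud(n,d,u0,u1,v0,v1):
    c,f,E=cam(n); v,u=np.mgrid[v0:v1,u0:u1]; z=d[v0:v1,u0:u1]; k=z>0
    q=np.stack([(u-c['cx'])/f*z,-(v-c['cy'])/f*z,-z],-1)[k]
    return (q-E[:3,3])@E[:3,:3], np.stack([u[k],v[k]],-1)
for n,dd,box in(('top',d,(320,380,190,250)),('scene',ds,(255,335,235,300))):
    Q,_=cloud(n,dd,*box); k=abs(Q[:,2]-.098)<.006; q=Q[k]; 
    e=cv2.minEnclosingCircle(q[:,:2].astype(np.float32)); print(n,'plate',k.sum(),q.mean(0),e)
for n,dd,box in(('top',d,(220,265,230,275)),('scene',ds,(405,460,200,295))):
    Q,U=cloud(n,dd,*box); k=Q[:,2]>.125; q=Q[k]; print(n,'probe',k.sum())
    zs=q[:,2]
    for lo in np.arange(.115,.21,.01):
        kk=(Q[:,2]>=lo)&(Q[:,2]<lo+.01)
        if kk.sum()>3: print(round(lo+.005,3),kk.sum(),Q[kk].mean(0).round(4),np.ptp(Q[kk],0).round(3))
E
```

```text
mat ((427.4999694824219, 257.0), (42.2495002746582, 43.17571258544922), 85.91438293457031)
[[ 0.57171661 -0.24442909  0.006     ]
 [ 0.57918275 -0.39141035  0.006     ]
 [ 0.43545196 -0.39329415  0.006     ]
 [ 0.4280609  -0.24816456  0.006     ]] [ 0.50360306 -0.31932454  0.006     ]
house ((349.5294189453125, 231.11766052246094), (73.73082733154297, 50.44740676879883), 75.96376037597656)
[[ 6.87056404e-01  5.32329675e-02  7.80000000e-02]
 [ 7.24782529e-01 -1.09195760e-01  7.80000000e-02]
 [ 4.86299118e-01 -1.59146074e-01  7.80000000e-02]
 [ 4.49980234e-01 -1.31037197e-04  7.80000000e-02]] [ 0.58702957 -0.05380998  0.078     ]
top plate 1085 [ 0.61830979 -0.04619509  0.09803712] ((0.6210981607437134, -0.047453172504901886), 0.06777928024530411)
scene plate 1313 [ 0.64101078 -0.04451844  0.09913806] ((0.6240529417991638, -0.04622267931699753), 0.06925802677869797)
top probe 141
0.12 17 [0.5268 0.2973 0.1187] [0.03  0.025 0.009]
0.13 13 [0.5235 0.2949 0.1297] [0.026 0.016 0.008]
0.14 8 [0.5196 0.2961 0.1402] [0.019 0.014 0.008]
0.15 11 [0.5121 0.2966 0.1496] [0.029 0.014 0.009]
0.16 13 [0.5148 0.2997 0.1598] [0.019 0.017 0.009]
0.17 10 [0.5033 0.2964 0.1712] [0.025 0.008 0.007]
0.18 12 [0.5044 0.2993 0.1805] [0.022 0.016 0.009]
0.19 10 [0.5002 0.3016 0.191 ] [0.025 0.018 0.005]
0.2 45 [0.4903 0.306  0.2015] [0.027 0.023 0.01 ]
0.21 19 [0.4932 0.3057 0.2073] [0.021 0.021 0.006]
scene probe 359
0.12 57 [0.5316 0.2988 0.12  ] [0.029 0.032 0.009]
0.13 38 [0.5304 0.3008 0.1302] [0.012 0.019 0.01 ]
0.14 41 [0.5245 0.3004 0.1394] [0.031 0.018 0.009]
0.15 43 [0.522  0.3014 0.1498] [0.028 0.02  0.01 ]
0.16 43 [0.5184 0.3021 0.1602] [0.028 0.02  0.01 ]
0.17 41 [0.5135 0.3025 0.1702] [0.032 0.018 0.01 ]
0.18 42 [0.5119 0.3037 0.1802] [0.011 0.02  0.01 ]
0.19 44 [0.5063 0.3035 0.1903] [0.028 0.019 0.01 ]
0.2 45 [0.5025 0.305  0.2007] [0.028 0.019 0.009]
0.21 22 [0.5003 0.3056 0.2073] [0.017 0.017 0.005]
```

View pics/crop1.png

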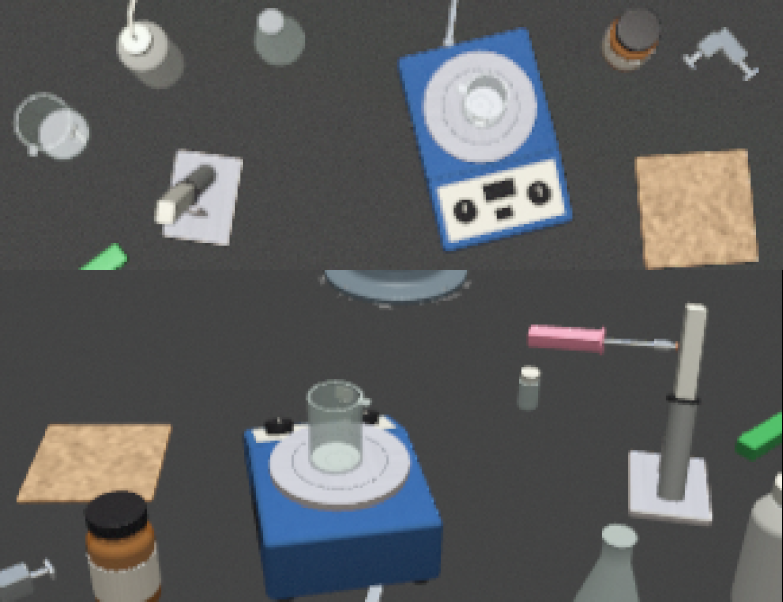

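```bash
python3 - <<'E'
from h import *
t=cv2.imread('pics/top0.png'); s=cv2.imread('pics/scene0.png')
a=cv2.resize(t[193:243,320:380],None,fx=8,fy=8,interpolation=2)[:, :400]
b=cv2.resize(s[225:300,255:335],None,fx=5,fy=5.33,interpolation=2)
cv2.imwrite('pics/crop2.png',np.hstack([a,b[:400]]))
g=cv2.cvtColor(t,6).astype(float)
for n in ('top','scene'):
    print(n,[np.round(proj(n,(.6225,-.047,z)),1) for z in(.1,.17)])
print(onplane('top',349.6,218.5,.101), onplane('scene',336/2.37+150,(458-270)/2.37+190,.101))
E
```

```text
top [array([347.4, 218.8]), array([348.4, 214.4])]
scene [array([292.7, 269.8]), array([292.5, 243.8])]
[ 0.62308921 -0.05413696  0.101     ] [ 0.62195183 -0.04923926  0.101     ]
```

View pics/crop2.png

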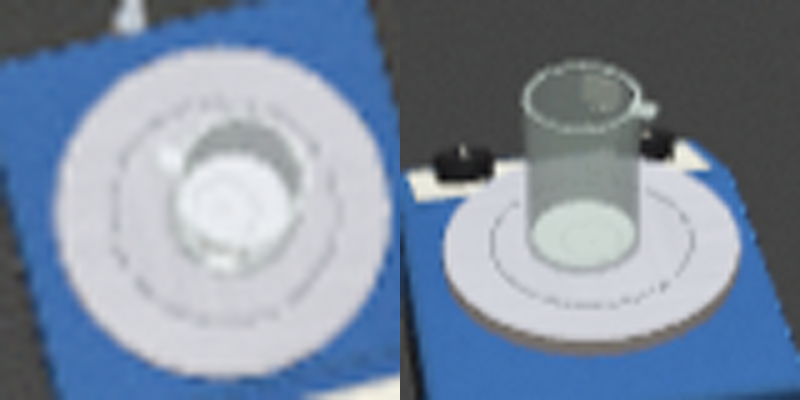

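```bash
cat >> h.py <<'E'
from scipy.spatial.transform import Rotation as Rot
def delta(target,jaw=None,grip=True):
    """units along tool axes to bring grip point (or TCP) to target; twist units for jaw world angle (deg)"""
    s=bot.read_state(); R=Rot.from_quat(s['ee_rot']).as_matrix(); p=s['eef_pos']-(R[:,2]*bot.grip_point_offset if grip else 0)
    print('t',round(s['time_s'],2),'grip' if grip else 'tcp',p.round(4),'z',R[:,2].round(3),'jaw',np.degrees(np.arctan2(R[1,1],R[0,1])).round(1),'w',round(s['gripper_width'],4),'F',s['contact_force'].round(2))
    if target is not None: print('units',(R.T@(np.array(target)-p)/.03).round(2))
    if jaw is not None: print('twist',round((((np.degrees(np.arctan2(R[1,1],R[0,1]))-jaw+90)%180)-90)/6,2))
E
python3 -m handwheel '[{"x":-0.9,"y":-0.9,"z":-1},{"x":-1.9,"y":-1.8,"z":-1.67},{"x":-3,"y":-2.7,"z":-1.67},{"x":-4,"y":-3.6,"z":-1.67},{"x":-5,"y":-4.4,"z":-1.67}]' 1 25
python3 -m handwheel '[{"x":-1,"y":-0.9},{"x":-2,"y":-1.8},{"x":-3,"y":-2.7},{"x":-4,"y":-3.6},{"x":-5,"y":-4.4}]'
python3 -m handwheel '[{"x":-1,"y":-0.9},{"x":-2,"y":-1.8},{"x":-3,"y":-2.7},{"x":-4,"y":-3.6},{"x":-5,"y":-4.4}]'
python3 -c "
from h import *
delta((.626,-.052,.25),-20)"
```

```text
t 0.1 grip [0.1966 0.6452 0.2491] z [-0.    -0.002 -1.   ] jaw 73.1 w 0.0851 F [ 0.01 -0.28 -0.25]
units [-20.47 -18.06   0.  ]
twist -14.49schema error: expected keys x, y, z, twist
schema error: expected keys x, y, z, twist
schema error: expected keys x, y, z, twist
```

```bash

python3 -m handwheel '[{"x":-0.9,"y":-0.9,"z":-1,"twist":0},{"x":-1.9,"y":-1.8,"z":-1.67,"twist":0},{"x":-3,"y":-2.7,"z":-1.67,"twist":0},{"x":-4,"y":-3.6,"z":-1.67,"twist":0},{"x":-5,"y":-4.4,"z":-1.67,"twist":0}]' 1 25
python3 -m handwheel '[{"x":-1,"y":-0.9,"z":0,"twist":0},{"x":-2,"y":-1.8,"z":0,"twist":0},{"x":-3,"y":-2.7,"z":0,"twist":0},{"x":-4,"y":-3.6,"z":0,"twist":0},{"x":-5,"y":-4.4,"z":0,"twist":0}]'
python3 -m handwheel '[{"x":-1,"y":-0.9,"z":0,"twist":0},{"x":-2,"y":-1.8,"z":0,"twist":0},{"x":-3,"y":-2.7,"z":0,"twist":0},{"x":-4,"y":-3.6,"z":0,"twist":0},{"x":-5,"y":-4.4,"z":0,"twist":0}]'
python3 -c "
from h import *
delta((.626,-.052,.25),-20);print(bot.read_state()['joint_pos'])"
```

```text
time_s: 0.52
eef_pos: [0.2992, 0.478, 0.281]
ee_rot: [0.147, 0.989, -0.001, -0.0]
contact_force: [1.1, 1.2, -0.5]
gripper_width: 0.0854
time_s: 0.93
eef_pos: [0.4047, 0.3056, 0.281]
ee_rot: [0.147, 0.989, -0.001, -0.0]
contact_force: [0.4, -0.2, 0.4]
gripper_width: 0.0852
time_s: 1.35
eef_pos: [0.51, 0.1331, 0.2811]
ee_rot: [0.148, 0.989, -0.001, -0.0]
contact_force: [1.0, 1.2, 0.8]
gripper_width: 0.0855
t 1.35 grip [0.5101 0.1332 0.2998] z [-0.001 -0.002 -1.   ] jaw 73.0 w 0.0855 F [1.04 1.17 0.78]
units [-5.5  -4.77  1.67]
twist -14.5
[-0.57066576  0.18196763  0.27297366  1.83015445 -0.05218512  1.13824013
  0.99456019]
```

```bash

python3 -m handwheel '[{"x":-1,"y":-0.9,"z":0,"twist":0},{"x":-2,"y":-1.8,"z":0,"twist":0},{"x":-3,"y":-2.7,"z":0,"twist":1},{"x":-4,"y":-3.6,"z":0,"twist":2},{"x":-5,"y":-4.4,"z":0,"twist":3}]'
python3 -m handwheel '[{"x":0,"y":0,"z":0,"twist":1.1},{"x":0,"y":0,"z":0,"twist":2.2},{"x":0,"y":0,"z":0,"twist":3.3},{"x":0,"y":0,"z":0,"twist":4.5},{"x":0,"y":0,"z":0,"twist":5.6}]'
python3 -m handwheel '[{"x":0,"y":0,"z":0,"twist":1.1},{"x":0,"y":0,"z":0,"twist":2.2},{"x":0,"y":0,"z":0,"twist":3.3},{"x":0,"y":0,"z":0,"twist":4.5},{"x":0,"y":0,"z":0,"twist":5.6}]'
python3 -c "
from h import *
delta((.626,-.052,.145),-20);print(bot.read_state()['joint_pos'])"
```

```text
time_s: 1.77
eef_pos: [0.6152, -0.0394, 0.2811]
ee_rot: [0.303, 0.953, -0.001, -0.001]
contact_force: [1.3, 0.1, 0.3]
gripper_width: 0.0853
time_s: 2.18
eef_pos: [0.6149, -0.0394, 0.2805]
ee_rot: [0.568, 0.823, -0.002, -0.001]
contact_force: [0.5, -0.2, 0.3]
gripper_width: 0.0854
time_s: 2.6
eef_pos: [0.6146, -0.0393, 0.28]
ee_rot: [0.784, 0.621, -0.002, -0.0]
contact_force: [1.1, 1.1, -0.3]
gripper_width: 0.0855
t 2.6 grip [ 0.6147 -0.0393  0.2987] z [-0.004 -0.002 -1.   ] jaw -13.2 w 0.0855 F [ 1.05  1.08 -0.33]
units [-0.31  0.48  5.12]
twist 1.13
[-5.00228050e-01  3.83318041e-01  6.74403590e-01  1.64782581e+00
 -2.50187868e-01  1.20313325e+00 -4.52730709e-04]
```

```bash

python3 -m handwheel '[{"x":-0.31,"y":0.48,"z":0.5,"twist":1.1},{"x":-0.31,"y":0.48,"z":1.5,"twist":1.1},{"x":-0.31,"y":0.48,"z":2.5,"twist":1.1},{"x":-0.31,"y":0.48,"z":3.2,"twist":1.1},{"x":-0.31,"y":0.48,"z":3.5,"twist":1.1}]'
python3 - <<'E'
from h import *
delta((.626,-.052,.145),-20)
p,_=snap('scene','s1'); q,_=snap('top','t1')
cv2.imwrite('pics/v1.png',np.hstack([cv2.resize(p[190:310,230:350,::-1],(400,400)),cv2.resize(q[180:260,310:390,::-1],(400,400))]))
E
```

```text
time_s: 3.02
eef_pos: [0.6238, -0.0512, 0.1711]
ee_rot: [0.818, 0.575, -0.005, -0.002]
contact_force: [-0.7, 0.4, -0.6]
gripper_width: 0.0854
t 3.02 grip [ 0.624  -0.0511  0.1898] z [-0.011 -0.002 -1.   ] jaw -19.8 w 0.0854 F [-0.75  0.42 -0.58]
units [0.   0.09 1.49]
twist 0.03
```

View pics/v1.png

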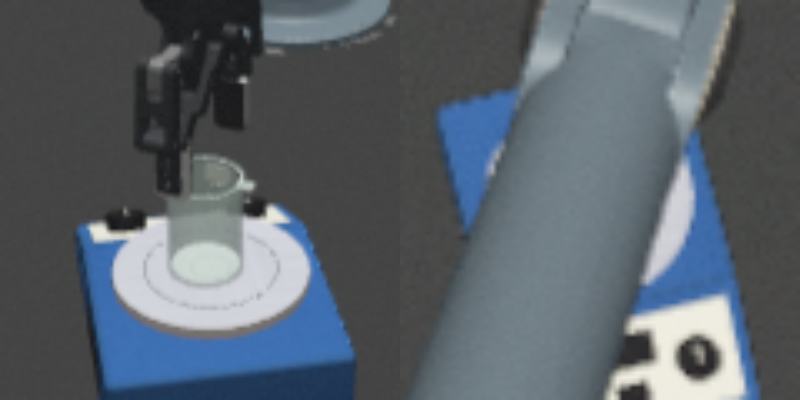

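```bash

python3 -m handwheel '[{"x":0,"y":0.09,"z":0.7,"twist":0},{"x":0,"y":0.09,"z":1.2,"twist":0},{"x":0,"y":0.09,"z":1.4,"twist":0},{"x":0,"y":0.09,"z":1.4,"twist":0}]'
python3 -m handwheel '[{"x":0,"y":0,"z":0,"twist":0},{"x":0,"y":0,"z":0,"twist":0},{"x":0,"y":0,"z":0,"twist":0},{"x":0,"y":0,"z":0,"twist":0},{"x":0,"y":0,"z":0,"twist":0}]' -0.4 20
python3 -m handwheel '[{"x":0,"y":0,"z":0,"twist":0},{"x":0,"y":0,"z":0,"twist":0},{"x":0,"y":0,"z":0,"twist":0}]'
python3 -c "
from h import *
delta((.5035,-.319,.25),-20)"
```

```text
time_s: 3.45
eef_pos: [0.627, -0.0524, 0.1311]
ee_rot: [0.818, 0.575, -0.004, -0.002]
contact_force: [-0.7, -0.0, -0.2]
gripper_width: 0.0853
time_s: 3.87
eef_pos: [0.6279, -0.0525, 0.1326]
ee_rot: [0.818, 0.575, -0.003, -0.001]
contact_force: [-1.6, 0.6, 6.6]
gripper_width: 0.0506
time_s: 4.12
eef_pos: [0.6279, -0.0525, 0.1326]
ee_rot: [0.818, 0.575, -0.003, -0.001]
contact_force: [-0.4, 0.1, 1.3]
gripper_width: 0.0504
t 4.12 grip [ 0.628  -0.0525  0.1513] z [-0.006 -0.002 -1.   ] jaw -19.8 w 0.0504 F [-0.41  0.11  1.3 ]
units [-9.78 -0.91 -3.25]
twist 0.03
```

```bash

python3 -m handwheel '[{"x":0,"y":0,"z":-0.4,"twist":0},{"x":0,"y":0,"z":-1,"twist":0},{"x":0,"y":0,"z":-1.6,"twist":0},{"x":-0.4,"y":0,"z":-2.2,"twist":0},{"x":-1,"y":-0.1,"z":-2.6,"twist":0}]'
python3 -m handwheel '[{"x":-0.9,"y":-0.1,"z":0,"twist":0},{"x":-1.8,"y":-0.2,"z":0,"twist":0},{"x":-2.7,"y":-0.3,"z":0,"twist":0},{"x":-3.6,"y":-0.4,"z":0,"twist":0},{"x":-4.5,"y":-0.5,"z":0,"twist":0}]'
python3 -m handwheel '[{"x":-0.9,"y":-0.1,"z":0,"twist":0},{"x":-1.8,"y":-0.2,"z":0,"twist":0},{"x":-2.7,"y":-0.25,"z":0,"twist":0},{"x":-3.5,"y":-0.3,"z":0,"twist":0},{"x":-4,"y":-0.3,"z":0,"twist":0}]'
python3 -c "
from h import *
delta((.5035,-.319,.0593),-20)"
```

```text
time_s: 4.53
eef_pos: [0.6168, -0.0782, 0.2127]
ee_rot: [0.817, 0.577, -0.002, -0.0]
contact_force: [0.4, 0.0, -0.9]
gripper_width: 0.0505
time_s: 4.95
eef_pos: [0.5556, -0.2026, 0.2136]
ee_rot: [0.817, 0.576, -0.002, -0.0]
contact_force: [-0.5, -0.4, -1.3]
gripper_width: 0.0504
time_s: 5.37
eef_pos: [0.5033, -0.3166, 0.2147]
ee_rot: [0.819, 0.574, -0.003, -0.0]
contact_force: [0.5, -0.2, 0.1]
gripper_width: 0.0503
t 5.37 grip [ 0.5033 -0.3166  0.2334] z [-0.004 -0.003 -1.   ] jaw -20.0 w 0.0503 F [ 0.53 -0.16  0.12]
units [-0.05  0.05  5.8 ]
twist 0.0
```

```bash

python3 -m handwheel '[{"x":0,"y":0,"z":0.8,"twist":0},{"x":0,"y":0,"z":1.7,"twist":0},{"x":0,"y":0,"z":2.7,"twist":0},{"x":0,"y":0,"z":3.7,"twist":0},{"x":0,"y":0,"z":4.6,"twist":0}]'
python3 -m handwheel '[{"x":0,"y":0,"z":0.2,"twist":0},{"x":0,"y":0,"z":0.4,"twist":0},{"x":0,"y":0,"z":0.6,"twist":0},{"x":0,"y":0,"z":0.7,"twist":0},{"x":0,"y":0,"z":0.7,"twist":0}]'
python3 - <<'E'
from h import *
delta((.5035,-.319,.0593),-20)
p,_=snap('scene','s2')
cv2.imwrite('pics/v2.png',cv2.resize(p[200:320,130:270,::-1],(560,480)))
E
```

```text
time_s: 5.78
eef_pos: [0.501, -0.3178, 0.0755]
ee_rot: [0.819, 0.573, -0.003, -0.0]
contact_force: [0.9, -0.1, -0.8]
gripper_width: 0.0502
time_s: 6.2
eef_pos: [0.5013, -0.3182, 0.0553]
ee_rot: [0.819, 0.573, -0.003, 0.0]
contact_force: [-0.5, -0.4, -0.3]
gripper_width: 0.0498
t 6.2 grip [ 0.5014 -0.3181  0.074 ] z [-0.004 -0.004 -1.   ] jaw -20.1 w 0.0498 F [-0.52 -0.35 -0.28]
units [-0.    0.08  0.49]
twist -0.01
```

View pics/v2.png

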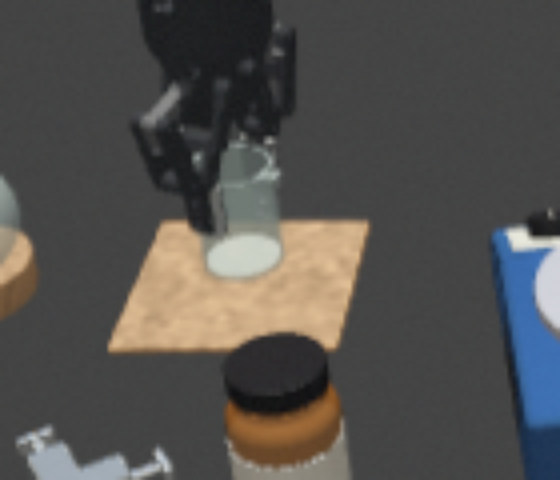

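```bash

python3 -m handwheel '[{"x":0,"y":0.05,"z":0.12,"twist":0},{"x":0,"y":0.05,"z":0.24,"twist":0},{"x":0,"y":0.05,"z":0.34,"twist":0},{"x":0,"y":0.05,"z":0.4,"twist":0},{"x":0,"y":0.05,"z":0.42,"twist":0}]'
python3 -m handwheel '[{"x":0,"y":0,"z":0.06,"twist":0},{"x":0,"y":0,"z":0.1,"twist":0},{"x":0,"y":0,"z":0.1,"twist":0}]'
python3 -c "
from h import *
delta((.5035,-.319,.0593),-20)"
```

```text
time_s: 6.67
eef_pos: [0.5026, -0.3186, 0.0425]
ee_rot: [0.819, 0.573, -0.003, 0.0]
contact_force: [-0.2, 0.1, -1.1]
gripper_width: 0.0503
time_s: 6.92
eef_pos: [0.5027, -0.3187, 0.0405]
ee_rot: [0.819, 0.573, -0.002, -0.0]
contact_force: [-2.2, 1.6, 7.2]
gripper_width: 0.0504
t 6.92 grip [ 0.5028 -0.3186  0.0592] z [-0.004 -0.003 -1.   ] jaw -20.1 w 0.0504 F [-2.25  1.57  7.2 ]
units [-0.    0.03 -0.  ]
twist -0.01
```

```bash

python3 -m handwheel '[{"x":0,"y":0,"z":-0.02,"twist":0},{"x":0,"y":0,"z":-0.02,"twist":0},{"x":0,"y":0,"z":-0.02,"twist":0},{"x":0,"y":0,"z":-0.02,"twist":0},{"x":0,"y":0,"z":-0.02,"twist":0}]' 1
python3 -m handwheel '[{"x":0,"y":0,"z":-0.3,"twist":0},{"x":0,"y":0,"z":-1,"twist":0},{"x":0,"y":0,"z":-2,"twist":0},{"x":0,"y":0,"z":-3.2,"twist":0},{"x":0,"y":0,"z":-4.4,"twist":0}]'
python3 -m handwheel '[{"x":0,"y":0,"z":-1,"twist":0},{"x":0,"y":0,"z":-2,"twist":0},{"x":0,"y":0,"z":-3,"twist":0},{"x":0,"y":0,"z":-3.6,"twist":0},{"x":0,"y":0,"z":-3.6,"twist":0}]'
python3 - <<'E'
from h import *
delta((.515,.302,.33),78)
print(bot.read_state()['joint_pos'])
p,_=snap('scene','s3')
cv2.imwrite('pics/v3.png',cv2.resize(p[200:320,130:270,::-1],(420,360)))
E
```

```text
time_s: 7.33
eef_pos: [0.5026, -0.3187, 0.0409]
ee_rot: [0.819, 0.573, -0.002, -0.0]
contact_force: [-0.3, -0.9, -0.3]
gripper_width: 0.0854
time_s: 7.75
eef_pos: [0.5026, -0.3182, 0.1744]
ee_rot: [0.82, 0.573, -0.003, -0.001]
contact_force: [1.4, 0.0, -0.8]
gripper_width: 0.0854
time_s: 8.17
eef_pos: [0.5046, -0.3198, 0.2877]
ee_rot: [0.82, 0.573, -0.001, 0.003]
contact_force: [-0.5, -1.3, 0.9]
gripper_width: 0.0855
t 8.17 grip [ 0.5046 -0.3197  0.3064] z [ 0.003 -0.006 -1.   ] jaw -20.1 w 0.0855 F [-0.49 -1.31  0.93]
units [19.58 -6.8  -0.91]
twist 13.65
[-0.08600462  0.35378097  0.76934583  1.69046729 -0.25831729  1.19754765
  0.39510141]
```

View pics/v3.png

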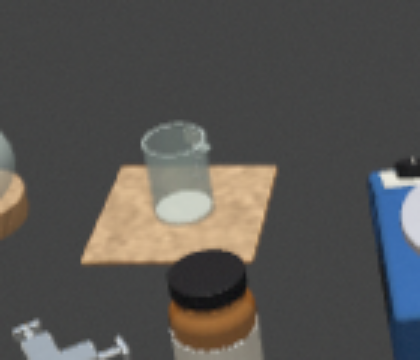

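```bash

python3 -m handwheel '[{"x":1.2,"y":-0.4,"z":0,"twist":0},{"x":2.5,"y":-0.8,"z":0,"twist":0},{"x":3.8,"y":-1.3,"z":-0.3,"twist":0},{"x":5.1,"y":-1.8,"z":-0.6,"twist":0},{"x":6.4,"y":-2.2,"z":-0.9,"twist":0}]'
python3 -m handwheel '[{"x":1.3,"y":-0.4,"z":0,"twist":0},{"x":2.6,"y":-0.8,"z":0,"twist":0},{"x":3.9,"y":-1.3,"z":0,"twist":0},{"x":5.2,"y":-1.8,"z":0,"twist":0},{"x":6.5,"y":-2.2,"z":0,"twist":0}]'
python3 -m handwheel '[{"x":1.3,"y":-0.4,"z":0,"twist":0},{"x":2.6,"y":-0.8,"z":0,"twist":0},{"x":3.9,"y":-1.3,"z":0,"twist":0},{"x":5.2,"y":-1.8,"z":0,"twist":0},{"x":6.5,"y":-2.2,"z":0,"twist":0}]'
python3 -m handwheel '[{"x":0,"y":0,"z":0,"twist":-1.1},{"x":0,"y":0,"z":0,"twist":-2.2},{"x":0,"y":0,"z":0,"twist":-3.3},{"x":0,"y":0,"z":0,"twist":-4.5},{"x":0,"y":0,"z":0,"twist":-5.6}]'
python3 -m handwheel '[{"x":0,"y":0,"z":0,"twist":-1.1},{"x":0,"y":0,"z":0,"twist":-2.2},{"x":0,"y":0,"z":0,"twist":-3.3},{"x":0,"y":0,"z":0,"twist":-4.5},{"x":0,"y":0,"z":0,"twist":-5.6}]'
python3 -c "
from h import *
delta((.515,.302,.25),78.5)
print(bot.read_state()['joint_pos'])"
```

```text
time_s: 8.63
eef_pos: [0.506, -0.1161, 0.3097]
ee_rot: [0.82, 0.573, -0.003, 0.0]
contact_force: [1.2, -0.5, -0.6]
gripper_width: 0.0859
time_s: 9.05
eef_pos: [0.5095, 0.0916, 0.3079]
ee_rot: [0.82, 0.573, -0.004, -0.0]
contact_force: [0.7, -0.5, -0.3]
gripper_width: 0.0854
time_s: 9.47
eef_pos: [0.5131, 0.2992, 0.3056]
ee_rot: [0.82, 0.573, -0.005, -0.001]
contact_force: [1.1, -0.1, -0.0]
gripper_width: 0.0851
time_s: 9.88
eef_pos: [0.5123, 0.2988, 0.304]
ee_rot: [0.617, 0.787, -0.006, -0.002]
contact_force: [0.1, -0.2, 0.2]
gripper_width: 0.0855
time_s: 10.3
eef_pos: [0.5116, 0.2984, 0.3024]
ee_rot: [0.36, 0.933, -0.007, -0.005]
contact_force: [-0.4, 0.5, 1.1]
gripper_width: 0.0857
t 10.3 grip [0.5118 0.2985 0.3211] z [-0.014 -0.009 -1.   ] jaw 47.8 w 0.0857 F [-0.4   0.48  1.05]
units [-0.01  0.19  2.37]
twist -5.12
[-0.81208096  0.28938635  0.27349741  1.64647203 -0.0815457   1.23393038
  0.31295593]
```

```bash
python3 - <<'E'
from h import *
# refine probe axis from start scene + top images: white handle masks -> centroid rays
s=cv2.imread('pics/scene0.png'); t=cv2.imread('pics/top0.png')
a=cv2.resize(t[225:280,220:275],(440,440),interpolation=2); b=cv2.resize(s[195:300,405:460],(210,400)); 
# scene rows of the handle: mid-columns
g=cv2.cvtColor(s,6)
for v in range(204,246,3):
    r=g[v,420:460]; k=np.where(r>120)[0]; 
    if len(k): print(v,k.min()+420,k.max()+420,end='; ')
# predicted: grip axis P(z)= P0 + ...
d=np.load('pics/scene0.npy')
print()
for v in (206,215,225,235):
    k=[u for u in range(430,452) if g[v,u]>120]; u=np.mean(k); print(v,u,deproj('scene',u,v,np.median(d[v,k])).round(4))
E
```

```text
204 440 445; 207 440 447; 210 439 447; 213 439 447; 216 439 446; 219 426 446; 222 426 445; 225 437 445; 228 437 444; 231 437 444; 234 436 444; 237 436 443; 240 435 443; 243 435 442; 
206 443.5 [0.5007 0.3056 0.2089]
215 442.5 [0.5111 0.304  0.1901]
225 441.0 [0.516  0.3034 0.1655]
235 439.5 [0.5262 0.3011 0.1435]
```

```bash

python3 -m handwheel '[{"x":0,"y":0,"z":0,"twist":-1.1},{"x":0,"y":0,"z":0,"twist":-2.2},{"x":0,"y":0,"z":0,"twist":-3.3},{"x":0,"y":0,"z":0,"twist":-4.5},{"x":0,"y":0,"z":0,"twist":-5.3}]'
python3 - <<'E'
from h import *
delta((.504,.3025,.168),79.5)
print(Rot.from_quat(bot.read_state()['ee_rot']).as_matrix().round(3))
E
```

```text
time_s: 10.72
eef_pos: [0.5108, 0.2979, 0.3007]
ee_rot: [0.088, 0.996, -0.006, -0.008]
contact_force: [-0.8, 0.1, -0.5]
gripper_width: 0.0854
t 10.72 grip [0.5111 0.2981 0.3194] z [-0.017 -0.011 -1.   ] jaw 79.9 w 0.0854 F [-0.76  0.1  -0.48]
units [0.18 0.17 5.05]
twist 0.07
[[-0.984  0.175 -0.017]
 [ 0.175  0.984 -0.011]
 [ 0.015 -0.014 -1.   ]]
```

```bash

python3 -m handwheel '[{"x":0.18,"y":0.17,"z":0.5,"twist":0},{"x":0.18,"y":0.17,"z":1.2,"twist":0},{"x":0.18,"y":0.17,"z":2,"twist":0},{"x":0.18,"y":0.17,"z":2.5,"twist":0},{"x":0.18,"y":0.17,"z":2.7,"twist":0}]'
python3 - <<'E'
from h import *
delta((.504,.3025,.168),79.5)
p,_=snap('scene','s4')
cv2.imwrite('pics/v4.png',cv2.resize(p[150:310,380:500,::-1],(450,600)))
E
```

```text
time_s: 11.13
eef_pos: [0.5027, 0.3015, 0.2157]
ee_rot: [0.088, 0.996, -0.009, -0.011]
contact_force: [-0.6, -0.5, -0.3]
gripper_width: 0.0857
t 11.13 grip [0.5031 0.3018 0.2344] z [-0.023 -0.015 -1.   ] jaw 79.9 w 0.0857 F [-0.6  -0.49 -0.32]
units [-0.07  0.07  2.21]
twist 0.07
```

View pics/v4.png

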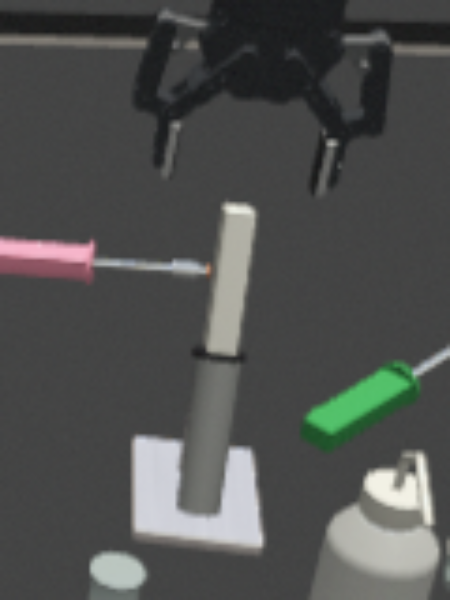

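```bash

python3 -m handwheel '[{"x":-0.07,"y":0.1,"z":0.6,"twist":0},{"x":-0.07,"y":0.1,"z":1.3,"twist":0},{"x":-0.07,"y":0.1,"z":1.9,"twist":0},{"x":-0.07,"y":0.1,"z":2.2,"twist":0},{"x":-0.07,"y":0.1,"z":2.2,"twist":0}]'
python3 -m handwheel '[{"x":0,"y":0,"z":0,"twist":0},{"x":0,"y":0,"z":0,"twist":0},{"x":0,"y":0,"z":0,"twist":0},{"x":0,"y":0,"z":0,"twist":0},{"x":0,"y":0,"z":0,"twist":0}]' -1 30
python3 -m handwheel '[{"x":0,"y":0,"z":0,"twist":0},{"x":0,"y":0,"z":0,"twist":0},{"x":0,"y":0,"z":0,"twist":0},{"x":0,"y":0,"z":0,"twist":0}]'
python3 - <<'E'
from h import *
delta(None)
print(Rot.from_quat(bot.read_state()['ee_rot']).as_matrix().round(3))
E
```

```text
time_s: 11.6
eef_pos: [0.503, 0.3026, 0.1482]
ee_rot: [0.088, 0.996, -0.01, -0.012]
contact_force: [-0.6, -0.9, 0.7]
gripper_width: 0.085
time_s: 12.02
eef_pos: [0.5034, 0.3028, 0.1491]
ee_rot: [0.088, 0.996, -0.009, -0.012]
contact_force: [0.2, -0.6, 1.9]
gripper_width: 0.0255
time_s: 12.35
eef_pos: [0.5036, 0.3038, 0.1495]
ee_rot: [0.088, 0.996, -0.008, -0.011]
contact_force: [-0.2, 2.3, -0.6]
gripper_width: 0.0199
t 12.35 grip [0.504  0.304  0.1681] z [-0.024 -0.015 -1.   ] jaw 79.9 w 0.0199 F [-0.25  2.32 -0.61]
[[-0.984  0.175 -0.024]
 [ 0.175  0.984 -0.015]
 [ 0.021 -0.019 -1.   ]]
```

```bash

python3 -m handwheel '[{"x":0.12,"y":0,"z":-0.3,"twist":0},{"x":0.31,"y":-0.02,"z":-0.8,"twist":0},{"x":0.54,"y":-0.03,"z":-1.4,"twist":0},{"x":0.77,"y":-0.04,"z":-2,"twist":0},{"x":0.94,"y":-0.05,"z":-2.43,"twist":0}]' - 30
python3 -m handwheel '[{"x":0,"y":0,"z":0,"twist":0}]'
cat >> h.py <<'E'
def axis(tag, box, lo, hi):
    p,d=snap('scene',tag); u0,u1,v0,v1=box
    hsv=cv2.cvtColor(p[:,:,::-1].copy(),cv2.COLOR_BGR2HSV)
    c,f,E=cam('scene'); v,u=np.mgrid[v0:v1,u0:u1]; z=d[v0:v1,u0:u1]
    q=np.stack([(u-c['cx'])/f*z,-(v-c['cy'])/f*z,-z],-1); Q=(q-E[:3,3])@E[:3,:3]
    w=(z>0)&(hsv[v0:v1,u0:u1,1]<60)&(hsv[v0:v1,u0:u1,2]>110)&(Q[:,:,2]>lo)&(Q[:,:,2]<hi)
    n,l,st,ce=cv2.connectedComponentsWithStats(w.astype(np.uint8)); i=1+st[1:,4].argmax(); P=Q[l==i]
    for a in np.arange(lo,hi,.01):
        k=(P[:,2]>=a)&(P[:,2]<a+.01)
        if k.sum()>4: print(np.median(P[k],0).round(4),k.sum())
    return p,P
E
python3 - <<'E'
from h import *
delta(None)
p,P=axis('s5',(400,480,150,300),.12,.30)
cv2.imwrite('pics/v5.png',cv2.resize(p[150:310,380:500,::-1],(450,600)))
E
```

```text
time_s: 12.77
eef_pos: [0.4769, 0.3084, 0.2247]
ee_rot: [0.088, 0.996, -0.008, -0.011]
contact_force: [0.8, 0.6, -1.6]
gripper_width: 0.0196
time_s: 12.85
eef_pos: [0.4769, 0.3088, 0.2276]
ee_rot: [0.087, 0.996, -0.007, -0.01]
contact_force: [0.1, -0.1, -0.9]
gripper_width: 0.0198
t 12.85 grip [0.4773 0.309  0.2463] z [-0.02  -0.013 -1.   ] jaw 80.0 w 0.0198 F [ 0.09 -0.08 -0.88]
[0.504  0.3041 0.2057] 33
[0.5011 0.3052 0.2152] 39
[0.4968 0.3046 0.2252] 39
[0.493  0.3063 0.2351] 40
[0.4903 0.3058 0.2441] 35
[0.4865 0.3084 0.2543] 39
[0.4839 0.3065 0.2661] 47
[0.4794 0.3096 0.2752] 37
[0.4765 0.3099 0.2842] 31
```

View pics/v5.png

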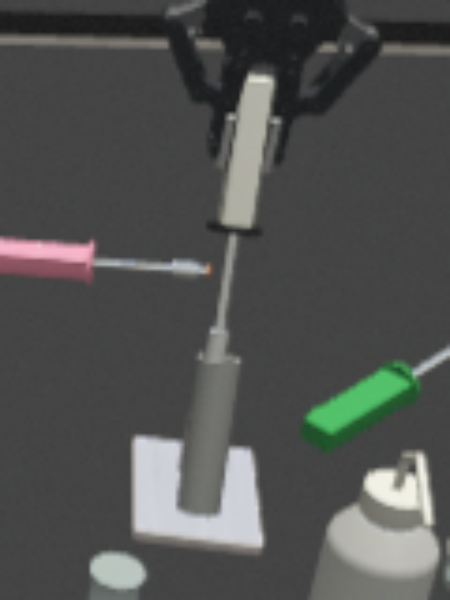

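```bash

python3 -m handwheel '[{"x":-0.2,"y":0,"z":-0.07,"twist":0},{"x":-0.39,"y":0,"z":-0.13,"twist":0},{"x":-0.6,"y":0,"z":-0.18,"twist":0},{"x":-0.8,"y":0,"z":-0.22,"twist":0},{"x":-0.9,"y":0,"z":-0.24,"twist":0}]' - 20
python3 -m handwheel '[{"x":-0.2,"y":0,"z":-0.02,"twist":0},{"x":-0.4,"y":0,"z":-0.04,"twist":0},{"x":-0.6,"y":0,"z":-0.06,"twist":0},{"x":-0.8,"y":0,"z":-0.07,"twist":0},{"x":-0.8,"y":0,"z":-0.07,"twist":0}]'
python3 - <<'E'
from h import *
delta(None)
p,P=axis('s6',(400,480,150,300),.12,.32)
E
```

```text
time_s: 13.32
eef_pos: [0.5046, 0.3039, 0.2328]
ee_rot: [0.088, 0.996, -0.008, -0.01]
contact_force: [-2.0, 3.7, -0.0]
gripper_width: 0.0197
time_s: 13.73
eef_pos: [0.5298, 0.2992, 0.2342]
ee_rot: [0.089, 0.996, -0.007, -0.01]
contact_force: [-0.7, 4.1, -2.4]
gripper_width: 0.0197
t 13.73 grip [0.5302 0.2995 0.2529] z [-0.021 -0.013 -1.   ] jaw 79.8 w 0.0197 F [-0.74  4.14 -2.43]
[0.5377 0.2985 0.2062] 19
[0.5383 0.2972 0.2141] 34
[0.5389 0.2966 0.2255] 38
[0.538  0.2981 0.2362] 27
[0.5386 0.2983 0.2456] 32
[0.5389 0.2971 0.2544] 30
[0.5394 0.298  0.2648] 32
[0.5392 0.2972 0.2744] 42
[0.5381 0.2988 0.2854] 35
[0.5325 0.3003 0.2936] 45
```

```bash

python3 -m handwheel '[{"x":0.01,"y":0,"z":-0.3,"twist":0},{"x":0.02,"y":-0.01,"z":-0.8,"twist":0},{"x":0.03,"y":-0.02,"z":-1.3,"twist":0},{"x":0.04,"y":-0.03,"z":-1.8,"twist":0},{"x":0.05,"y":-0.03,"z":-2.2,"twist":0}]' - 40
python3 -m handwheel '[{"x":0,"y":0,"z":-0.2,"twist":0},{"x":0,"y":0,"z":-0.2,"twist":0},{"x":0,"y":0,"z":-0.2,"twist":0}]'
python3 - <<'E'
from h import *
delta(None)
p,P=axis('s7',(400,480,120,300),.12,.38)
q,_=snap('top','t7')
cv2.imwrite('pics/v7.png',np.hstack([cv2.resize(p[130:290,390:500,::-1],(412,600)),cv2.resize(q[210:290,200:252,::-1],(390,600))]))
E
```

```text
time_s: 14.2
eef_pos: [0.5303, 0.2972, 0.3021]
ee_rot: [0.089, 0.996, -0.009, -0.008]
contact_force: [-0.1, -0.0, -0.9]
gripper_width: 0.0195
time_s: 14.45
eef_pos: [0.5307, 0.2964, 0.3083]
ee_rot: [0.09, 0.996, -0.009, -0.008]
contact_force: [-0.0, 1.2, -1.5]
gripper_width: 0.0195
t 14.45 grip [0.5311 0.2968 0.327 ] z [-0.017 -0.017 -1.   ] jaw 79.7 w 0.0195 F [-0.03  1.21 -1.53]
[0.54   0.2975 0.2785] 9
[0.5393 0.2938 0.2843] 34
[0.5401 0.2938 0.2951] 40
[0.5399 0.2948 0.3058] 36
[0.5396 0.295  0.315 ] 33
[0.5393 0.2948 0.325 ] 37
[0.5399 0.2956 0.3354] 37
[0.5403 0.2956 0.3452] 36
[0.5401 0.2956 0.3544] 38
[0.5384 0.2967 0.367 ] 64
```

View pics/v7.png

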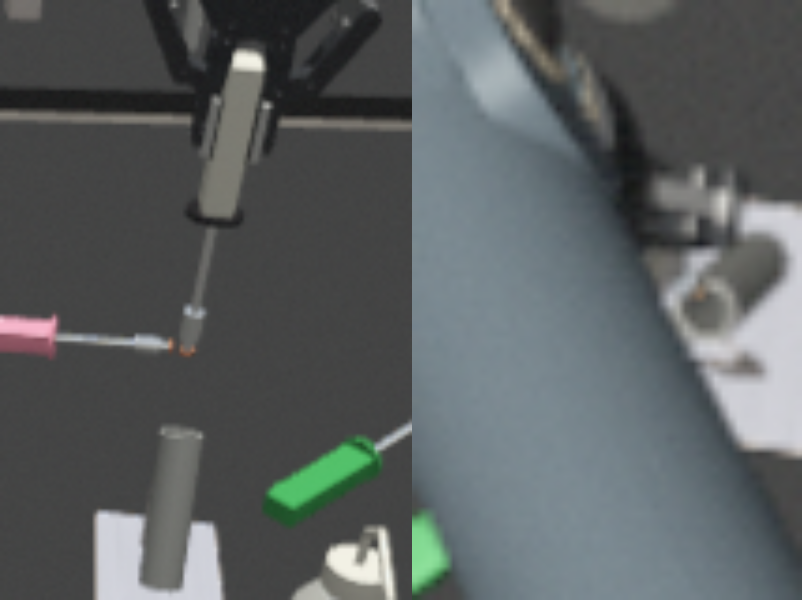

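```bash
python3 - <<'E'
from h import *
p=cv2.imread('pics/s7.png'); d=np.load('pics/s7.npy')
h=cv2.cvtColor(p,40)
m=((h[...,1]>90)&((h[...,0]<18)))[212:232,425:460]; m=(m.astype(np.uint8)); n,l,st,ce=cv2.connectedComponentsWithStats(m)
for i in range(1,n): print(ce[i]+[425,212],st[i])
for (u,v) in [(440.0,223.5),(440,219),(442,213),(444,200)]:
    o,r=ray('scene',u,v); P=o+r*(.5335-o[0])/r[0]; print(u,v,'x=.5335 plane',P.round(4),'depth pt',deproj('scene',u,v,d[int(v),int(round(u))]).round(4))
E
```

```text
[435. 222.] [10  9  1  3  3]
[439.2 223.6] [13 11  4  2  5]
440.0 223.5 x=.5335 plane [0.5335 0.2948 0.1793] depth pt [0.53   0.296  0.1774]
440 219 x=.5335 plane [0.5335 0.2929 0.1914] depth pt [0.5318 0.2934 0.1904]
442 213 x=.5335 plane [0.5335 0.2949 0.2073] depth pt [0.5303 0.2959 0.2057]
444 200 x=.5335 plane [0.5335 0.2939 0.2409] depth pt [0.5287 0.2954 0.2386]
```

```bash

python3 -m handwheel '[{"x":-0.15,"y":-0.3,"z":0,"twist":0},{"x":-0.45,"y":-0.9,"z":0,"twist":0},{"x":-0.85,"y":-1.7,"z":0,"twist":0},{"x":-1.25,"y":-2.5,"z":0,"twist":0},{"x":-1.65,"y":-3.3,"z":0,"twist":0}]'
python3 -m handwheel '[{"x":-0.4,"y":-0.8,"z":0,"twist":0},{"x":-0.8,"y":-1.6,"z":0,"twist":0},{"x":-1.2,"y":-2.4,"z":0,"twist":0},{"x":-1.6,"y":-3.2,"z":0,"twist":0},{"x":-2,"y":-4,"z":0,"twist":0}]'
python3 -m handwheel '[{"x":-0.4,"y":-0.8,"z":0,"twist":0},{"x":-0.8,"y":-1.6,"z":0,"twist":0},{"x":-1.1,"y":-2.3,"z":0,"twist":0},{"x":-1.3,"y":-2.7,"z":0,"twist":0},{"x":-1.4,"y":-2.9,"z":0,"twist":0}]'
python3 -c "
from h import *
delta((.629,-.044,.327),79.7)"
```

```text
time_s: 14.97
eef_pos: [0.5611, 0.1883, 0.3076]
ee_rot: [0.089, 0.996, -0.01, -0.009]
contact_force: [0.3, -1.1, -1.2]
gripper_width: 0.0196
time_s: 15.38
eef_pos: [0.5985, 0.0572, 0.3085]
ee_rot: [0.09, 0.996, -0.011, -0.01]
contact_force: [-0.2, -0.7, -1.6]
gripper_width: 0.0192
time_s: 15.8
eef_pos: [0.624, -0.0393, 0.3092]
ee_rot: [0.092, 0.996, -0.012, -0.011]
contact_force: [-0.8, -0.3, -1.6]
gripper_width: 0.0196
t 15.8 grip [ 0.6245 -0.0389  0.3279] z [-0.023 -0.021 -0.999] jaw 79.5 w 0.0196 F [-0.8  -0.26 -1.61]
units [-0.18 -0.14  0.03]
twist -0.04
```

```bash

python3 -m handwheel '[{"x":-0.1,"y":-0.1,"z":0.3,"twist":0},{"x":-0.2,"y":-0.13,"z":0.8,"twist":0},{"x":-0.22,"y":-0.1,"z":1.3,"twist":0},{"x":-0.22,"y":-0.1,"z":1.7,"twist":0},{"x":-0.22,"y":-0.1,"z":1.9,"twist":0}]'
python3 -m handwheel '[{"x":0,"y":0,"z":0,"twist":0},{"x":0,"y":0,"z":0,"twist":0}]'
python3 - <<'E'
from h import *
delta((.629,-.044,.267),79.7)
p,P=axis('s8',(255,335,130,300),.20,.34)
d=np.load('pics/s8.npy'); 
print('spot px',proj('scene',(.624,-.0462,.098)))
h=cv2.cvtColor(p[:,:,::-1].copy(),40); m=((h[...,1]>100)&(h[...,0]<18)).astype(np.uint8); m[:230]=0;m[290:]=0;m[:,:260]=0;m[:,330:]=0
n,l,st,ce=cv2.connectedComponentsWithStats(m)
for i in range(1,n): print(ce[i],st[i], deproj('scene',*ce[i],np.median(d[l==i])).round(4))
cv2.imwrite('pics/v8.png',cv2.resize(p[200:300,245:345,::-1],(600,600),interpolation=2))
E
```

```text
time_s: 16.22
eef_pos: [0.6274, -0.043, 0.2494]
ee_rot: [0.091, 0.996, -0.012, -0.013]
contact_force: [-0.8, 0.5, -1.1]
gripper_width: 0.0195
time_s: 16.38
eef_pos: [0.627, -0.0418, 0.2486]
ee_rot: [0.09, 0.996, -0.011, -0.014]
contact_force: [0.2, 0.3, -0.8]
gripper_width: 0.0194
t 16.38 grip [ 0.6276 -0.0415  0.2673] z [-0.029 -0.02  -0.999] jaw 79.7 w 0.0194 F [ 0.25  0.31 -0.84]
units [-0.06 -0.07  0.01]
twist 0.0
[ 0.6352 -0.0446  0.2185] 9
[ 0.6353 -0.0424  0.2246] 36
[ 0.6353 -0.0413  0.2343] 42
[ 0.6354 -0.0422  0.244 ] 41
[ 0.6361 -0.0432  0.255 ] 32
[ 0.6356 -0.0442  0.2648] 36
[ 0.636  -0.0439  0.2749] 33
[ 0.6369 -0.0419  0.2854] 41
[ 0.637  -0.0418  0.2954] 42
[ 0.6341 -0.0421  0.3074] 68
spot px (np.float64(293.07220134627414), np.float64(270.95821198610173))
[296. 263.] [296 263   1   1   1] [ 0.6186 -0.0397  0.1164]
```

View pics/v8.png

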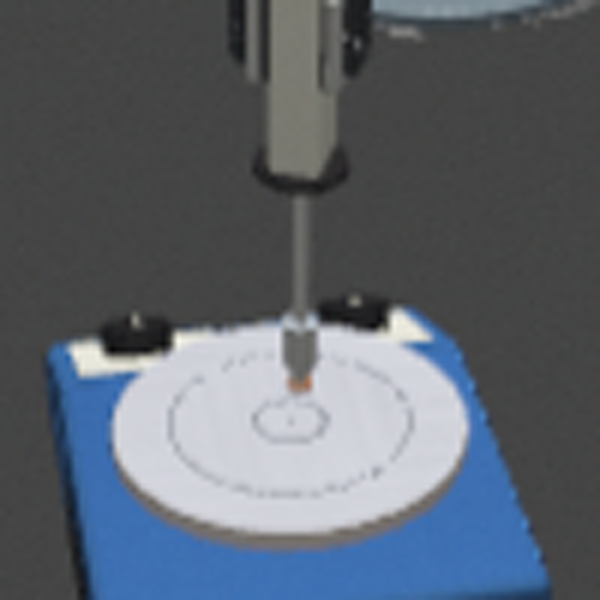

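```bash
python3 - <<'E'
from h import *
d=np.load('pics/s8.npy'); print('ring',onplane('scene',293.5,270,.098).round(4))
for z in (.108,.112,.116): print('tip',z,onplane('scene',295,265,z).round(4))
for v in range(228,268,2):
    u=int(round(295.2 if v<262 else 295)); k=d[v,u-1:u+2]; print(v,[tuple(deproj('scene',u+j,v,d[v,u+j]).round(4)) for j in (-1,0,1)])
E
```

```text
ring [ 0.6202 -0.0454  0.098 ]
tip 0.108 [ 0.6146 -0.0423  0.108 ]
tip 0.112 [ 0.6203 -0.0419  0.112 ]
tip 0.116 [ 0.626  -0.0416  0.116 ]
228 [(np.float64(0.6342), np.float64(-0.0426), np.float64(0.2168)), (np.float64(0.637), np.float64(-0.0403), np.float64(0.2185)), (np.float64(0.636), np.float64(-0.0383), np.float64(0.218))]
230 [(np.float64(0.6383), np.float64(-0.0424), np.float64(0.2143)), (np.float64(0.6377), np.float64(-0.0403), np.float64(0.214)), (np.float64(0.6386), np.float64(-0.0382), np.float64(0.2146))]
232 [(np.float64(0.6393), np.float64(-0.0424), np.float64(0.21)), (np.float64(0.6379), np.float64(-0.0403), np.float64(0.2092)), (np.float64(0.6365), np.float64(-0.0383), np.float64(0.2084))]
234 [(np.float64(0.6234), np.float64(-0.0434), np.float64(0.1955)), (np.float64(0.6273), np.float64(-0.041), np.float64(0.1979)), (np.float64(0.6249), np.float64(-0.039), np.float64(0.1965))]
236 [(np.float64(0.6228), np.float64(-0.0434), np.float64(0.1901)), (np.float64(0.625), np.float64(-0.0411), np.float64(0.1915)), (np.float64(0.6219), np.float64(-0.0392), np.float64(0.1897))]

[... 2193 characters left out ...]
.float64(0.6242), np.float64(-0.0416), np.float64(0.1283)), (np.float64(0.6217), np.float64(-0.0395), np.float64(0.1267))]
262 [(np.float64(0.6273), np.float64(-0.0437), np.float64(0.125)), (np.float64(0.6254), np.float64(-0.0416), np.float64(0.1238)), (np.float64(0.5887), np.float64(-0.0414), np.float64(0.0985))]
264 [(np.float64(0.6225), np.float64(-0.044), np.float64(0.1162)), (np.float64(0.627), np.float64(-0.0415), np.float64(0.1194)), (np.float64(0.6247), np.float64(-0.0394), np.float64(0.1179))]
266 [(np.float64(0.606), np.float64(-0.0451), np.float64(0.0991)), (np.float64(0.6082), np.float64(-0.0427), np.float64(0.1007)), (np.float64(0.6094), np.float64(-0.0403), np.float64(0.1016))]
```

```bash

python3 -m handwheel '[{"x":-0.09,"y":-0.1,"z":0.1,"twist":0},{"x":-0.1,"y":-0.1,"z":0.2,"twist":0},{"x":-0.1,"y":-0.1,"z":0.28,"twist":0},{"x":-0.1,"y":-0.1,"z":0.33,"twist":0},{"x":-0.1,"y":-0.1,"z":0.33,"twist":0}]'
python3 -m handwheel '[{"x":0,"y":0,"z":0.04,"twist":0},{"x":0,"y":0,"z":0.08,"twist":0},{"x":0,"y":0,"z":0.1,"twist":0},{"x":0,"y":0,"z":0.1,"twist":0}]'
python3 -c "
from h import *
delta((.629,-.044,.267),79.7)"
```

```text
time_s: 16.85
eef_pos: [0.6295, -0.0459, 0.2392]
ee_rot: [0.09, 0.996, -0.011, -0.013]
contact_force: [-0.8, -0.4, -1.6]
gripper_width: 0.0196
time_s: 17.18
eef_pos: [0.6293, -0.0459, 0.2361]
ee_rot: [0.09, 0.996, -0.011, -0.013]
contact_force: [-0.0, -0.1, -2.0]
gripper_width: 0.0198
t 17.18 grip [ 0.6298 -0.0456  0.2548] z [-0.028 -0.02  -0.999] jaw 79.7 w 0.0198 F [-0.03 -0.09 -2.05]
units [ 0.05  0.04 -0.41]
twist -0.0
```

```bash

for i in 1; do python3 -m handwheel '[{"x":0,"y":0,"z":0.04,"twist":0},{"x":0,"y":0,"z":0.08,"twist":0},{"x":0,"y":0,"z":0.08,"twist":0},{"x":0,"y":0,"z":0.08,"twist":0}]'; done
python3 -m handwheel '[{"x":0,"y":0,"z":0.04,"twist":0},{"x":0,"y":0,"z":0.07,"twist":0},{"x":0,"y":0,"z":0.07,"twist":0},{"x":0,"y":0,"z":0.07,"twist":0}]'
python3 -m handwheel '[{"x":0,"y":0,"z":0.03,"twist":0},{"x":0,"y":0,"z":0.03,"twist":0},{"x":0,"y":0,"z":0.03,"twist":0}]'
```

```text
time_s: 17.52
eef_pos: [0.6293, -0.046, 0.2337]
ee_rot: [0.09, 0.996, -0.011, -0.013]
contact_force: [0.3, 0.8, -1.4]
gripper_width: 0.0196
time_s: 17.85
eef_pos: [0.6293, -0.046, 0.2318]
ee_rot: [0.09, 0.996, -0.011, -0.013]
contact_force: [-1.5, 0.0, 0.7]
gripper_width: 0.0195
time_s: 18.1
eef_pos: [0.6293, -0.0461, 0.231]
ee_rot: [0.09, 0.996, -0.011, -0.013]
contact_force: [-0.5, 1.0, 0.7]
gripper_width: 0.0194
```

```bash

python3 -m handwheel '[{"x":0,"y":0,"z":0.03,"twist":0},{"x":0,"y":0,"z":0.05,"twist":0},{"x":0,"y":0,"z":0.05,"twist":0}]'
python3 - <<'E'
from h import *
F=[]
for i in range(12): bot.grab_frame('scene'); s=bot.read_state(); F.append([*s['contact_force'],s['eef_pos'][2]])
F=np.array(F); print(F.mean(0).round(3),F.std(0).round(3))
E
```

```text
time_s: 18.35
eef_pos: [0.6293, -0.0461, 0.2295]
ee_rot: [0.09, 0.996, -0.011, -0.013]
contact_force: [1.7, 0.3, 2.2]
gripper_width: 0.0194
[-0.369  0.189  1.851  0.23 ] [0.401 0.37  0.425 0.   ]
```

```bash
python3 - <<'E'
from h import *
p,P=axis('s9',(255,335,130,300),.19,.32)
cv2.imwrite('pics/v9.png',np.hstack([cv2.resize(p[230:290,265:325,::-1],(400,400),interpolation=2),cv2.resize(p[150:330,130:330,::-1],(400,400))]))
s=cv2.imread('pics/scene0.png'); diff=cv2.absdiff(s,p[:,:,::-1].copy()).max(2)>40; diff=cv2.morphologyEx(diff.astype(np.uint8),2,np.ones((3,3)))
n,l,st,ce=cv2.connectedComponentsWithStats(diff); print([tuple(x) for x in st[1:] if x[4]>12])
delta(None)
E
```

```text
[ 0.6371 -0.0489  0.1988] 7
[ 0.6374 -0.0466  0.2051] 36
[ 0.6377 -0.0464  0.2156] 41
[ 0.6374 -0.0465  0.2252] 37
[ 0.6381 -0.0465  0.2344] 29
[ 0.6379 -0.0463  0.2442] 35
[ 0.6386 -0.0482  0.2546] 37
[ 0.6386 -0.0461  0.266 ] 41
[ 0.6386 -0.0459  0.2749] 41
[ 0.6369 -0.0459  0.2878] 64
[ 0.634  -0.0477  0.2906] 12
[(np.int32(264), np.int32(0), np.int32(81), np.int32(120), np.int32(5727)), (np.int32(333), np.int32(0), np.int32(66), np.int32(121), np.int32(3093)), (np.int32(469), np.int32(0), np.int32(124), np.int32(92), np.int32(4018)), (np.int32(543), np.int32(84), np.int32(9), np.int32(6), np.int32(42)), (np.int32(518), np.int32(90), np.int32(58), np.int32(42), np.int32(1281)), (np.int32(308), np.int32(109), np.int32(5), np.int32(3), np.int32(15)), (np.int32(304), np.int32(115), np.int32(8), np.int32(4), np.int32(27)), (np.int32(313), np.int32(114), np.int32(9), np.int32(6), np.int32(34)), (np.int32(312), np.int32(124), np.int32(6), np.int32(5), np.int32(18)), (np.int32(302), np.int32(132), np.int32(12), np.int32(8), np.int32(57)), (np.int32(295), np.int32(137), np.int32(5), np.in
[... 166 characters left out ...]
)), (np.int32(307), np.int32(149), np.int32(6), np.int32(4), np.int32(21)), (np.int32(275), np.int32(157), np.int32(24), np.int32(3), np.int32(72)), (np.int32(297), np.int32(171), np.int32(20), np.int32(13), np.int32(91)), (np.int32(284), np.int32(180), np.int32(38), np.int32(56), np.int32(775)), (np.int32(433), np.int32(204), np.int32(15), np.int32(42), np.int32(353)), (np.int32(280), np.int32(237), np.int32(26), np.int32(34), np.int32(449)), (np.int32(179), np.int32(241), np.int32(20), np.int32(14), np.int32(148)), (np.int32(179), np.int32(256), np.int32(22), np.int32(18), np.int32(325))]
t 19.0 grip [ 0.6298 -0.0457  0.2482] z [-0.028 -0.02  -0.999] jaw 79.7 w 0.0192 F [ 0.9  -1.09  1.76]
```

View pics/v9.png

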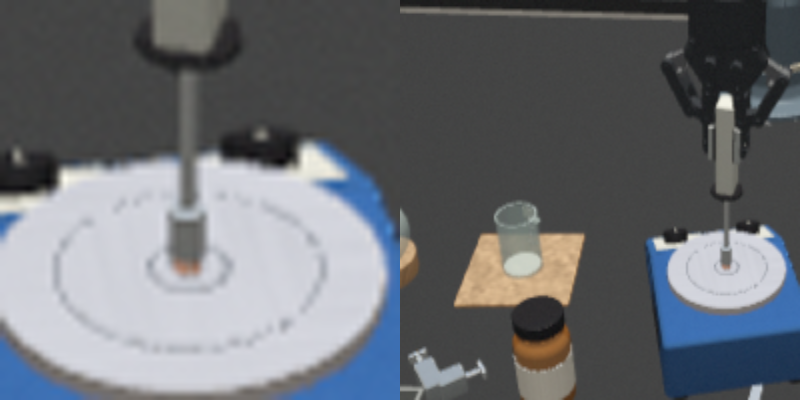

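```bash
python3 -c "
from workcell import bot
print(bot.sign_off())"
```

```text
the job is handed in; nothing more can be done
None
```

The job is handed in at about 19 s on the clock, with the probe held upright on the spot. No verdict was reported, so these are my own last checks.

- **Beaker:** it stands upright and let go on the cork mat, with its base near the mat's centre in the picture.
- **Probe upright:** I drew it about 80 mm along its own axis. The moves cannot tilt the tool, so I turned the probe upright in the fingers by levering its head against the mouth of the stand's tube. The handle then measured about 1° off vertical.
- **Tip position:** the tip face is about 1–2 mm from the middle of the small ring, seen in one camera view.
- **Push:** about 3.2 N above the hanging baseline, averaged over 12 readings. That matches about 4.5–5 mm of tip travel, or half way.
- **Rest of the bench:** a before/after comparison of the scene view shows changes only at the arm, the probe and the beaker.

Two things did not agree exactly. The two cameras put the plate's centre 3 mm apart in x. The tool ended up about 2° off vertical through drift, but the probe itself stayed upright.

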